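Open the touch-latch ink cupboard

ROBOT

A 7-joint arm with a two-finger parallel gripper is mounted at the origin on a cart in front of the work surface, level with it; the furniture and walls round the work are solid. World frame = base frame: x ahead of the robot, y to its left, z up, the work surface at z = 0. Lengths are in m, angles in rad, forces in N, time in s.
With the tool pointing down it reaches from about 0.4 to 0.9 m from the base axis. Payload 5.5 kg.
Tool frame: the origin (TCP) lies at the very end of the fingers, on their centre line; the grasp point (between the pads) lies 19 mm behind it; z points along the fingers, y is the direction in which the jaws open and shut (so a half turn about z gives the same grasp; the last joint's range is limited). The gripper opens to 92 mm and grips with 3 to 60 N. Pads are 19 mm wide; open, the fingers measure 130 mm over their backs; the gripper's body (75 mm by 190 mm) begins 47 mm behind the grasp point.
Start: joints at [-0.875, 0.501, -0.427, 1.55, 0.221, 1.138, -0.21], TCP at [0.273, 0.59, 0.227] pointing down, gripper open.
Joint ranges: [-2.88, 2.88], [-0.31, 2.03], [-1.54, 1.56], [0.2, 2.42], [-1.41, 4.55], [0.19, 2.02], [-2.57, 2.57]. Speed limits (rad/s): [2.57, 2.57, 3.14, 3.14, 3.14, 3.14, 3.14].

INTERFACE

Orientations are given as a 3x3 rotation matrix whose columns are the frame's x, y, z axes.
In Python, from cell import bot, kin, read_state, imaging, job gives the robot as it stands. Calls block until the motion is done:
- bot.move_pose(position, orientation): joint-space move of the TCP to a pose.
- bot.movel(position, rotation=None, v=0.15, guard=None): straight line of the TCP; rotation=None keeps the orientation; v is the mean speed in m/s. With guard (N) it stops when the force on the tool has changed by that much, and returns True; else False.
- bot.set_joints(angles): joint-space move.
- bot.set_gripper(opening): opening from 0.0 (shut) to 1.0 (fully open); the grip force is fixed at half the most; returns when the fingers have stopped.
- bot.sleep(seconds).
- kin.inverse_kinematics(position, orientation): joint angles nearest the present ones, or None.
- read_state(): the state.
- imaging.snapshot(name): name is "side" or "top" or "wrist"; returns a dict with "frame" (384x512x3 uint8, blue, green, red), "fx", "fy", "cx", "cy" (pixels), "distortion" ([k1, k2, p1, p2, k3] as OpenCV has them; the pictures are not rectified), "view" (4x4, takes a point from world to camera coordinates). Camera axes: x right, y down, z forward; pixel columns grow to the right and rows downward; lengths in m; the calibration is good to about 2 mm. A picture is of the moment at which its call begins. There is no depth.
A pose or a line that the arm cannot do raises bot.IKError and nothing moves.
- job.hand_in(): hands the job in, once; it reports no verdict.
The state is a dict: "time_s": time; "q": joint angles; "joint_velocities": joint speeds; "tau": joint torques, N m; "tool_pos": TCP position; "eef_rot": TCP orientation; "ft_force": force on the tool from outside, world axes, zero at the start; "torque": the same for the moment, N m; "opening": opening from 0.0 (shut) to 1.0 (fully open).
Only numpy, scipy, OpenCV 4.12 (cv2) and the standard library are available. Lean on these libraries where they do the work, as an engineer would, in place of code of your own. Each camera call takes 0.05 s, during which the arm holds its last target.

TASK

Open the small white cupboard, whose door has no handle, without gripping or lifting anything. First slide the jar that stands in front of the door aside along the chest top, out of the door's way: the door must never touch it. Then push the door in near its free edge until the catch inside lets go, draw back so that the spring pushes the door ajar, and with a fingertip behind the free edge swing it wide open, square to the cupboard or further; the jar stays upright and everything else stays where it is.

Things in the scene. Friction and masses are not known exactly. Their poses are not given: they have to be found in the camera images.
- cupboard: small white bench cupboard with one plain door and no handle, fixed on the chest top. Carcass 170 deep (x) x 200 wide (y) x 160 mm high. Origin: centre of its underside. x points from front to back (the door is at -x), y to the hinge side (left, seen from the front), z up. Shut, the door's outer face lies at x = -105 mm, spanning y = +98 (two steel hinges) to -98 mm (free edge).
- cupboard_door (a joint): door angle (rad): 0 = shut on its catch; negative = pressed in (stop at -0.029); positive = open, free edge toward the robot (square at 1.57, stop at 1.65). Pressed in past -0.020 (4 mm at the free edge) the catch lets go; as the finger draws back a spring pushes the door ajar to about 0.265 within 2 s. Beyond that it swings with light friction and stays where left; pressed fully in it catches again.
- door_press (a point): a good place to press: point on the outer face of the door, 22 mm from its free edge and 38 mm below its top edge, moving with it. Axes: x square to the door, into the cupboard, y along the door toward the hinges, z up. Letting the catch go takes 4 to 7 N here (more nearer to the hinges); beyond that the door meets its stop.
- door_edge (a point): top corner of the door's free edge on its inner face (toward the inside of the cupboard), 158 mm above the chest top; moves with the door, same axes as door_press. The door is 14 mm thick, 196 wide, its bottom edge 9 mm above the chest top; shut, it stands 6 mm off the carcass. Ajar, its free edge stands about 54 mm farther out.
- hinge_top (a point): point on the upright hinge axis of the door, 158 mm above the chest top, at x = -89, y = +104 mm of the cupboard's frame; fixed to the cupboard, with its axes. The free edge of the door travels on a circle of 203 mm radius about it. The catch with its plunger sits low inside, on the cupboard's floor (below 35 mm), behind the free side of the door.
- jar_balm: round screw-lid jar with a dark green lid, 59 mm diameter, 50 mm high, 0.11 kg, loose; stands close in front of the door toward the free edge, so that the door would strike it even when it springs ajar. Origin: centre of its underside. It is to be slid, not gripped.
- jar_petrol: bystander: screw-lid jar with a red lid, 63 mm diameter, 55 mm high, to the right in front. Origin: centre of its underside.
- bottle_soap: bystander: squeeze wash bottle with a bent spout, 65 x 90 x 234 mm, right of the cupboard at the back. Origin: centre of its underside.
- cup_rinse: bystander: white rinse cup, 65 mm diameter, 70 mm high, far right. Origin: centre of its underside.
- tattoo_machine: bystander: black rotary machine lying near the front edge of the chest top, 191 x 44 x 40 mm. Origin: middle of its underside.
- marker_violet: bystander: marker pen lying on the left side of the chest top, 135 mm long, 12 mm thick. Origin: middle of its underside.
Mind the look-alikes: they are no part of the job. There is more than one size of the jar_balm; the job needs the smallest.

How it is judged:
On the way, in this order (a step that is already met when the one before it is completed fails the run):
1. the door is pressed in against its catch by the fingers (value of joint cupboard_door below -0.012 rad and contact force between the fingers and cupboard above 0.5 N).
2. the spring has pushed the door ajar, with the fingers off it (value of joint cupboard_door between 0.2 and 0.6 rad and contact force between the fingers and cupboard below 0.1 N), for 0.1 s.
At the end, for the whole second after the job is handed in: the door stands open by at least 1.4 rad (80 degrees) and at rest; the green-lidded jar stands upright (within 0.1 rad) on the chest top, at rest (value of joint cupboard_door above 1.4 rad and velocity of joint cupboard_door between -0.05 and 0.05 rad/s and angle between jar_balm's own z axis and vertical below 0.1 rad and height (world z) of jar_balm between -0.006 and 0.006 m and linear speed of jar_balm below 0.02 m/s); the robot touches nothing.
It fails at once if the door or the cupboard touches the jar (contact force between cupboard and jar_balm above 0.2 N).
It fails at once if the jar is lifted off the chest top or tipped (height (world z) of jar_balm above 0.012 m or angle between jar_balm's own z axis and vertical above 0.3 rad).
It fails at once if the jar is squeezed in the fingers (over 30 N) (contact force between the fingers and jar_balm above 30 N).
It fails at once if the door is gripped or forced (over 40 N) (contact force between the fingers and cupboard above 40 N).
It fails at once if a bystander is moved by more than 20 mm (distance of any of jar_petrol, bottle_soap, cup_rinse, tattoo_machine, marker_violet from where it was at the start of the episode above 0.02 m).
It also fails if it takes over 64 s, if anything falls off the work surface, if the arm or the gripper's body presses on something with over 40 N, if the wrist force passes 120 N, or if a joint passes its speed limit or range.

## Working session

There is one attempt and no reset: what is moved stays moved. The work goes in short steps, each a Python script; the robot and the scene stay as the last script left them, time stands still between calls to the robot, and variables do not carry over. Pictures are saved under pics/ and viewed, and the job is handed in when it is done.

```bash
mkdir -p pics; ls; python3 - <<'E'
from cell import *
import cv2
for n in("side","top","wrist"):
    s=imaging.snapshot(n); cv2.imwrite(f"pics/{n}0.png",s["frame"]); print(n,s["fx"],s["cx"],s["cy"],s["distortion"],s["view"])
st=read_state();print(st)
E
```

```text
pics
side 468.7079163262957 249.71068155806987 189.54488102486962 [-0.11311943  0.          0.          0.          0.        ] [[ 0.42095543 -0.90706224 -0.00588318 -0.32339585]
 [-0.63776885 -0.2913555  -0.7129957   0.40836225]
 [ 0.64501738  0.30389152 -0.70114373  1.28509536]
 [ 0.          0.          0.          1.        ]]
top 497.56078792447113 259.35173054845535 188.16747401029684 [-0.03060971  0.          0.          0.          0.        ] [[ 1.07461799e-02 -9.99941867e-01  8.84448423e-04 -1.09636351e-01]
 [-9.83243369e-01 -1.07276873e-02 -1.81981852e-01  5.68883711e-01]
 [ 1.81980760e-01  1.08598167e-03 -9.83301492e-01  1.54931310e+00]
 [ 0.00000000e+00  0.00000000e+00  0.00000000e+00  1.00000000e+00]]
wrist 309.50694362556555 255.55547366609952 193.5875644570956 [-0.03044314  0.          0.          0.          0.        ] [[ 0.4194277   0.90778789 -0.00124334 -0.64912643]
 [ 0.86530511 -0.39938442  0.30288472 -0.03740548]
 [ 0.27445851 -0.1281141  -0.95302639  0.39243362]
 [ 0.          0.          0.          1.        ]]
{'time_s': 0.15, 'q': array([-0.87480581,  0.50165545, -0.42682894,  1.55117554,  0.22080034,
        1.13829138, -0.21029085]), 'joint_velocities': array([ 0.00019961, -0.00244734, -0.00040417, -0.00265627, -0.00020797,
        0.00035632,  0.00144025]), 'tau': array([-6.72649126e-03, -5.67103171e+01, -5.82522869e+00, -2.79453760e+01,
       -6.86471164e-02,  2.65362428e-02,  1.39574186e-04]), 'tool_pos': array([0.27242274, 0.58958197, 0.22591652]), 'eef_rot': array([[-9.07816770e-01,  4.19366483e-01, -6.81242424e-04],
       [ 4.19367031e-01,  9.07815818e-01, -1.31670651e-03],
       [ 6.62600721e-05, -1.48101886e-03, -9.99998901e-01]]), 'ft_force': array([0.65511524, 0.33024406, 0.09225621]), 'torque': array([-0.0306521 , -0.01723656,  0.01082546]), 'opening': 1.000731608090084}
```

View pics/side0.png

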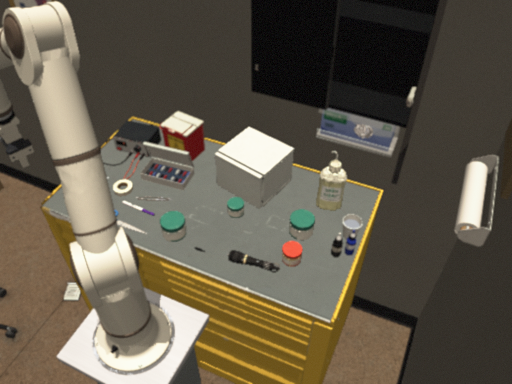

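View pics/top0.png

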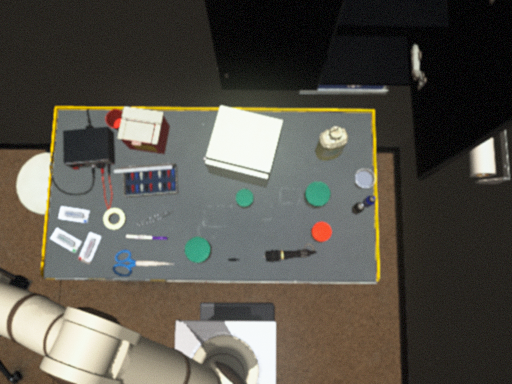

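Green-lidded candidates in the top view are (245,198) small, (317,193) large and (197,249) medium. In the side view the same jars are at (236,207), (301,223) and (173,225). The smallest one stands in front of the door, at (245,198), so I'll check it in a crop.

```bash
python3 - <<'E'
import cv2
a=cv2.imread("pics/top0.png")[95:215,190:350]; cv2.imwrite("pics/tc.png",cv2.resize(a,None,fx=5,fy=5,interpolation=cv2.INTER_CUBIC))
a=cv2.imread("pics/side0.png")[120:240,200:340]; cv2.imwrite("pics/sc.png",cv2.resize(a,None,fx=5,fy=5,interpolation=cv2.INTER_CUBIC))
E
```

```text
(no output)
```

View pics/tc.png

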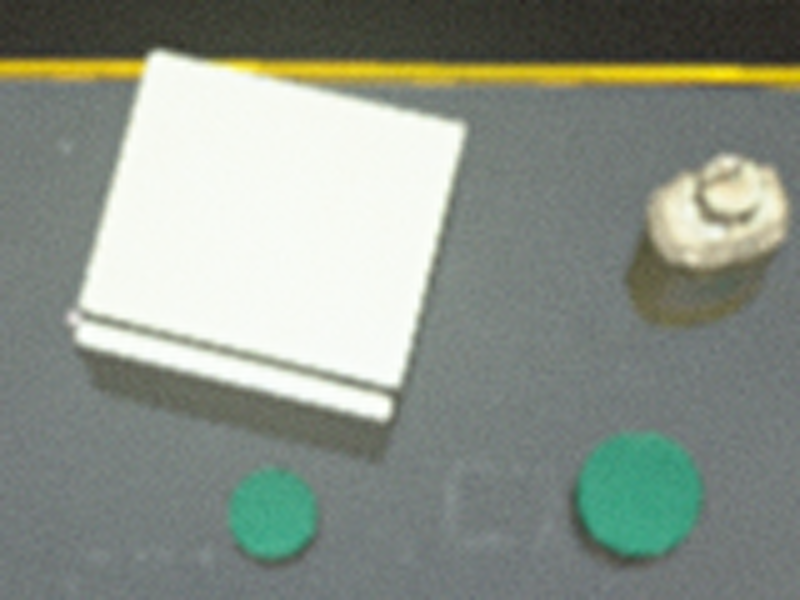

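View pics/sc.png

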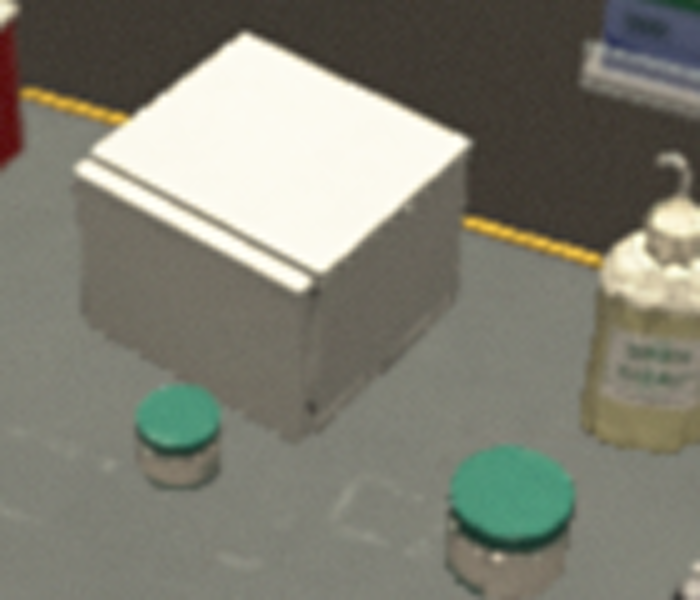

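```bash
cat > h.py <<'E'
from cell import *
import cv2, numpy as np
from scipy.optimize import least_squares
def K(s): return np.array([[s["fx"],0,s["cx"]],[0,s["fy"],s["cy"]],[0,0,1.]])
def proj(s,P):
    V=np.array(s["view"]); r,_=cv2.Rodrigues(V[:3,:3])
    return cv2.projectPoints(np.array(P,float).reshape(-1,1,3),r,V[:3,3],K(s),np.array(s["distortion"],float))[0].reshape(-1,2)
def ray(s,uv,z):
    uv=np.array(uv,float).reshape(-1,1,2)
    n=cv2.undistortPoints(uv,K(s),np.array(s["distortion"],float)).reshape(-1,2)
    V=np.array(s["view"]);R,t=V[:3,:3],V[:3,3]; c=-R.T@t
    d=np.c_[n,np.ones(len(n))]@R
    return c+d*((z-c[2])/d[:,2])[:,None]
def Rz(a): return np.array([[np.cos(a),-np.sin(a),0],[np.sin(a),np.cos(a),0],[0,0,1.]])
E
python3 - <<'E'
from h import *
t=imaging.snapshot("top");s=imaging.snapshot("side")
cr=lambda p,o:(np.array(p,float)+.5)/5-.5+np.array(o)
tp=cr([(152,50),(467,125),(400,388),(82,312),(390,421),(75,342)],(190,95))
sp=cr([(245,32),(470,143),(318,272),(95,152),(305,292),(75,172)],(200,120))
obj=np.array([[85,100,160],[85,-100,160],[-85,-100,160],[-85,100,160],[-105,-98,158],[-105,98,158]])/1e3
f=lambda x:np.r_[(proj(t,obj@Rz(x[2]).T+[x[0],x[1],0])-tp).ravel(),(proj(s,obj@Rz(x[2]).T+[x[0],x[1],0])-sp).ravel()]
for yaw0 in(0,):
    r=least_squares(f,[.7,0,yaw0]);print(r.x,r.cost);print(r.fun.reshape(-1,2).round(1))
print("balm",ray(t,cr([(273,513)],(190,95)),.05), ray(s,cr([(178,418)],(200,120)),.05))
print("large",ray(t,cr([(638,494)],(190,95)),.075))
print("med",ray(t,[(197,249)],.06),"red",ray(t,[(321,231)],.055))
print("soap",ray(t,[(333,143)],.1),"cup",ray(t,[(364,178)],.07),"blue",ray(t,[(368,200),(360,207)],.05))
print("machine",ray(t,[(265,256),(316,252)],.03),"marker",ray(t,[(126,236),(167,238)],.01),"small",ray(t,[(233,260)],.0))
print("edges",ray(t,[(52,110),(375,112),(380,280),(43,277)],0))
print("other", ray(t,[(177,190),(177,165),(165,118),(165,150)],[0.04]), ray(t,[(165,130)],.12))
E
```

```text
[ 0.704995   -0.05574283 -0.23475994] 2.6942920655511093
[[-0.2  0.3]
 [-0.4  0.4]
 [-0.2  0.1]
 [-0.6 -0.3]
 [-0.5 -0.2]
 [-0.3  0.2]
 [ 0.4  0.6]
 [ 0.8 -0.1]
 [ 1.5  0.4]
 [-0.4  0.2]
 [-0.1 -0. ]
 [ 0.2 -0.2]]
balm [[ 0.54041288 -0.05511058  0.05      ]] [[ 0.5367925  -0.05380163  0.05      ]]
large [[ 0.55096979 -0.28691818  0.075     ]]
med [[0.37255502 0.08987604 0.06      ]] red [[ 0.4337835  -0.30008083  0.055     ]]
soap [[ 0.70972367 -0.33599304  0.1       ]] cup [[ 0.60348778 -0.43795069  0.07      ]] blue [[ 0.53558263 -0.45313071  0.05      ]
 [ 0.51258018 -0.42675819  0.05      ]]
machine [[ 0.35459481 -0.12380061  0.03      ]
 [ 0.36894388 -0.28646734  0.03      ]] marker [[0.41481091 0.32885637 0.01      ]
 [0.40994472 0.19482614 0.01      ]] small [[ 0.34201079 -0.02055073  0.        ]]
edges [[ 0.84581107  0.61395804  0.        ]
 [ 0.84984685 -0.49740681  0.        ]
 [ 0.28274623 -0.49576185  0.        ]
 [ 0.27941565  0.594277    0.        ]]
other [[0.56334461 0.16360237 0.04      ]
 [0.64650923 0.16702176 0.04      ]
 [0.80691601 0.21384786 0.04      ]
 [0.6967759  0.20872133 0.04      ]] [[0.74074845 0.19591584 0.12      ]]
```

The pose fit is good to within about 1 px. The cupboard is at (0.705, -0.056) with yaw -0.235. The crop confirms the balm jar is the smallest of the green-lidded jars, at (0.539, -0.0545), with about 27 mm between it and the door. I'll slide it with closed fingers toward the free-edge side, about 112 mm along the door. First I'll check that the whole plan is reachable.

```bash
cat >> h.py <<'E'
C=np.array([.705,-.0557,0]);YAW=-.235
def W(x,y,z): return C+Rz(YAW)@np.array([x,y,z])
def RT(dyaw=0): return Rz(YAW+dyaw)@np.diag([-1.,1,-1])
E
python3 - <<'E'
from h import *
jl=Rz(-YAW)@(np.array([.539,-.0545,0])-C);print("jar local",jl)
def T(th,r=.183,off=.012): # finger behind door at door angle th
    u=np.array([-np.sin(th),-np.cos(th)]); n=np.array([np.cos(th),-np.sin(th)]) # n into cupboard side
    p=np.array([-.089,.104])+r*u+n*(off-.002); return W(p[0],p[1],.115)
q=kin.inverse_kinematics(W(jl[0]-.002,jl[1]+.066,.26),RT());print(q)
for p in [W(jl[0]-.002,jl[1]+.066,.02),W(jl[0],jl[1]-.06,.02),W(-.13,-.076,.12),W(-.12,-.15,.115)]: print(p,kin.inverse_kinematics(p,RT()))
for th in (.265,.8,1.2,1.55):
    for k in(0,1): print(th,T(th),kin.inverse_kinematics(T(th),RT(-k*th)))
bot.move_pose(W(jl[0]-.002,jl[1]+.066,.20),RT())
cv2.imwrite("pics/w1.png",imaging.snapshot("wrist")["frame"]);cv2.imwrite("pics/t1.png",imaging.snapshot("top")["frame"])
st=read_state();print(st["time_s"],st["tool_pos"],st["q"])
E
```

```text
jar local [-0.16171679 -0.03748492  0.        ]
[ 0.05458095  0.26713371 -0.14569935  1.7693642   0.04283901  1.10816107
  1.23064785]
[0.55242261 0.01015163 0.02      ] [ 0.10311405  0.59677474 -0.214101    1.9329373   0.20338736  0.63246931
  1.09612517]
[ 0.52502942 -0.11285086  0.02      ] [ 0.2676998   0.57128065 -0.13151858  1.97357689  0.12511751  0.60433743
  1.38954508]
[ 0.56087707 -0.0993415   0.12      ] [ 0.19493379  0.45510794 -0.08418884  1.85531648  0.04996443  0.83318911
  1.42145871]
[ 0.55337183 -0.17363599  0.115     ] [ 0.23516636  0.47574538  0.02878103  1.83550015 -0.01785187  0.8305951
  1.60858976]
0.265 [ 0.56370285 -0.09922735  0.115     ] [ 0.19848179  0.46649858 -0.09004288  1.85119314  0.05502111  0.82628436
  1.41650913]
0.265 [ 0.56370285 -0.09922735  0.115     ] [ 0.16752021  0.46519671 -0.05085822  1.852322    0.03105622  0.82483289
  1.17177408]
0.8 [ 0.49041234 -0.03586035  0.115     ] [ 0.12437095  0.34601833 -0.12449105  2.04460945  0.06153184  0.75438149
  1.29812078]
0.8 [ 0.49041234 -0.03586035  0.115     ] [ 2.08517200e-02  3.42468546e-01 -2.92450673e-03  2.04812296e+00
  1.43922489e-03  7.51003013e-01  5.52841289e-01]
1.2 [0.46270042 0.03148216 0.115     ] [ 0.04274207  0.30688963 -0.19357625  2.10688771  0.08676259  0.73507759
  1.12936593]
1.2 [0.46270042 0.03148216 0.115     ] [-1.25690443e-01  2.99667033e-01 -1.98091425e-04  2.11247309e+00
  8.77424971e-05  7.29452537e-01  9.85120480e-03]
1.55 [0.46171849 0.09529325 0.115     ] [-0.04330846  0.32295156 -0.25111667  2.08773688  0.11673896  0.74377523
  0.96776415]
1.55 [0.46171849 0.09529325 0.115     ] [-2.60181821e-01  3.11475546e-01 -3.83105646e-04  2.09495357e+00
  1.75050568e-04  7.35163568e-01 -4.74880004e-01]
2.65 [0.55248913 0.01136262 0.20001702] [ 0.06614133  0.32978261 -0.16437119  1.83275111  0.06320509  0.98402823
  1.21308375]
```

View pics/w1.png

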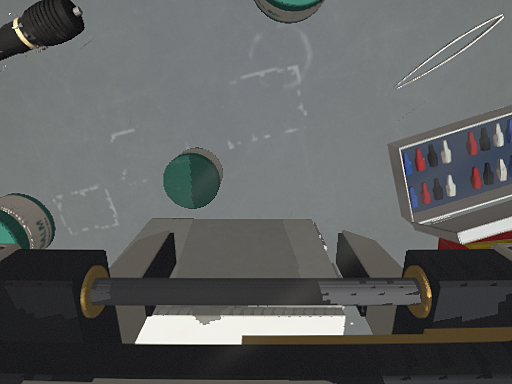

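View pics/t1.png

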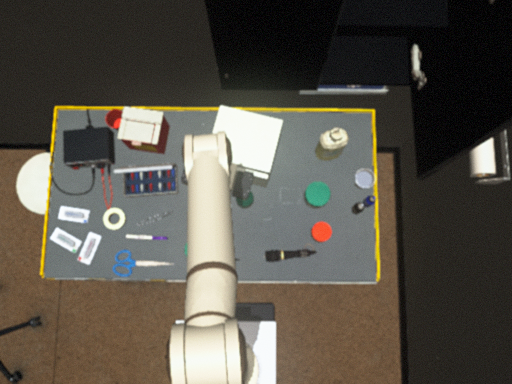

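The wrist view shows the balm lid centred near (192,178), with the door top behind it at about (240,220) and the open fingers at (150,260) and (370,260). I'll cross-check the jar position from this view, then close, descend and slide.

```bash
python3 - <<'E'
from h import *
s=imaging.snapshot("wrist"); print("jar from wrist",ray(s,[(192,178)],.05)); print(proj(s,[W(-.105,-.098,.158),W(-.105,.098,.158)]))
jl=np.array([-.1617,-.0375])
bot.set_gripper(0.0); cv2.imwrite("pics/w2.png",imaging.snapshot("wrist")["frame"])
b=bot.movel(W(jl[0]-.002,jl[1]+.066,.02),v=.08,guard=8);print(b)
cv2.imwrite("pics/s2.png",cv2.resize(imaging.snapshot("side")["frame"][100:260,160:340],None,fx=4,fy=3.7));cv2.imwrite("pics/w3.png",imaging.snapshot("wrist")["frame"])
st=read_state();print(st["time_s"],st["tool_pos"],st["ft_force"],st["opening"])
E
```

```text
jar from wrist [[ 0.535525   -0.05162726  0.05      ]]
[[ 88.3912544  290.80270338]
 [344.72699857 291.67919776]]
False
6.6917 [0.55267214 0.01011837 0.02027691] [ 0.51612592 -0.01724366  0.18376847] 0.005097695248997815
```

View pics/s2.png

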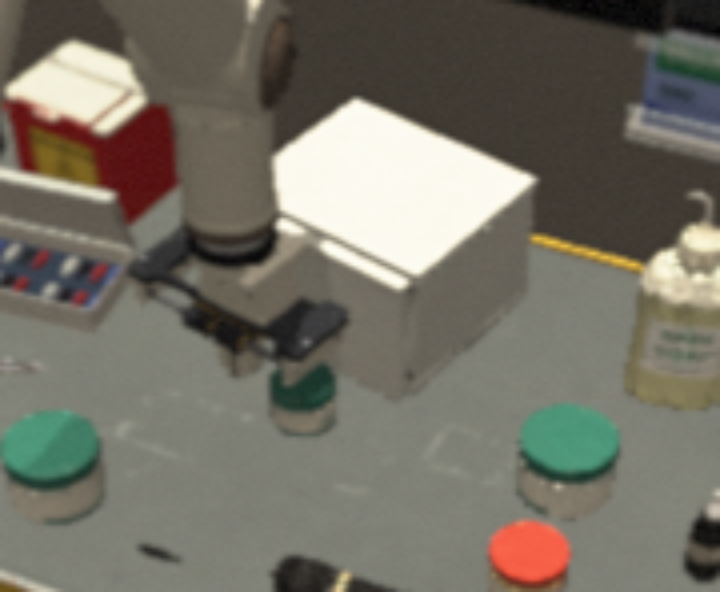

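View pics/w3.png

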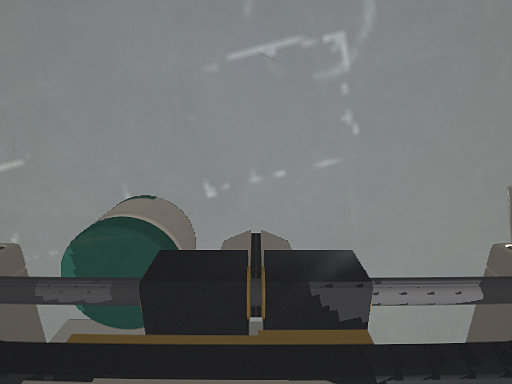

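The gripper is beside the jar and clear of the door. The three jar estimates agree within 4 mm, and my lateral alignment is centred. Now the slide.

```bash
python3 - <<'E'
from h import *
b=bot.movel(W(-.1637,.0,.02),v=.05,guard=10);print(b,read_state()["tool_pos"])
if not b:
    cv2.imwrite("pics/w4.png",imaging.snapshot("wrist")["frame"])
    b=bot.movel(W(-.1637,-.045,.02),v=.05,guard=10);print(b)
    cv2.imwrite("pics/w5.png",imaging.snapshot("wrist")["frame"])
st=read_state();print(st["time_s"],st["tool_pos"],st["ft_force"])
E
```

```text
False [ 0.54579317 -0.01767602  0.02000512]
False
8.5583 [ 0.53538886 -0.06096261  0.02000549] [-0.55622792  0.8049256  -0.18421504]
```

View pics/w5.png

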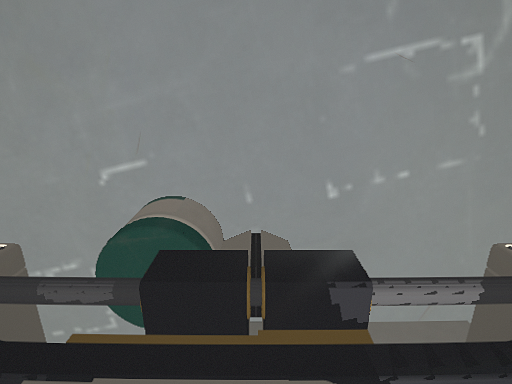

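The jar's left edge now touches the finger at about (222,235), and it is upright and sliding squarely. I'll continue.

```bash
python3 - <<'E'
from h import *
b=bot.movel(W(-.1637,-.1035,.02),v=.05,guard=10);print(b)
cv2.imwrite("pics/w6.png",imaging.snapshot("wrist")["frame"])
bot.movel(W(-.1637,-.088,.02),v=.08)
b=bot.movel(W(-.1637,-.078,.18),v=.12,guard=10);print(b)
bot.sleep(.2)
s=imaging.snapshot("wrist");cv2.imwrite("pics/w7.png",s["frame"])
cv2.imwrite("pics/s7.png",cv2.resize(imaging.snapshot("side")["frame"][100:260,160:340],None,fx=4,fy=3.7))
print(proj(s,[W(-.1637,-.152,.05)]))
st=read_state();print(st["time_s"],st["tool_pos"],st["ft_force"])
E
```

```text
False
False
[[179.09979643 185.89041398]]
12.05 [ 0.5274396  -0.09341716  0.17962711] [-0.48671332  0.30763414  0.38522958]
```

View pics/w7.png

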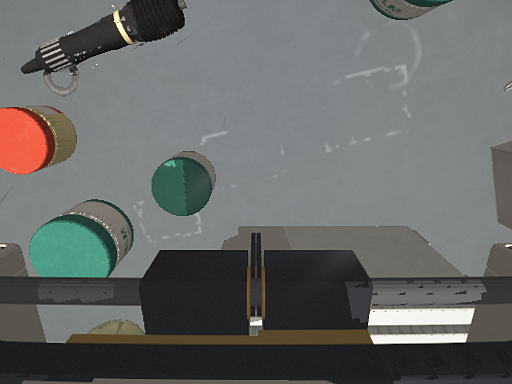

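View pics/s7.png

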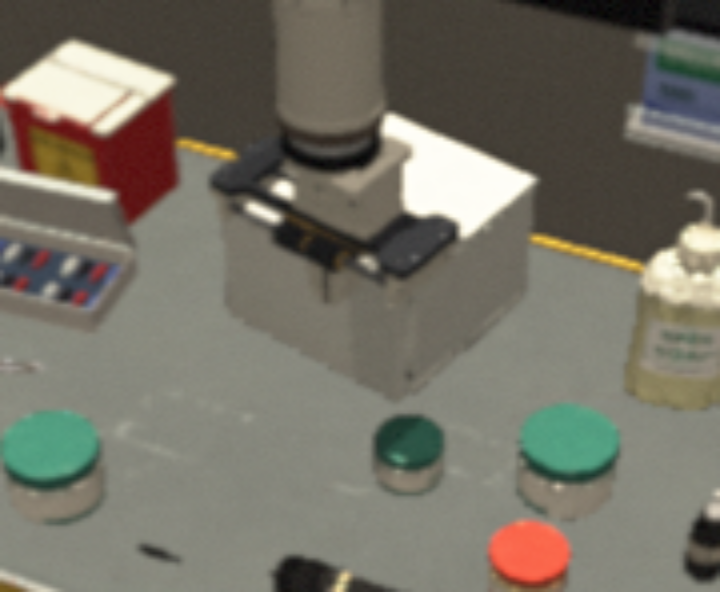

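The jar lid is at about (181,184) against a predicted (179,186). It stands upright at local (-0.164, -0.151), which leaves about 29 mm clearance to the door's swing. Now I'll press the door.

```bash
python3 - <<'E'
from h import *
bot.movel(W(-.150,-.076,.12),v=.1,guard=8)
bot.sleep(.2); f0=read_state()["ft_force"]
b=bot.movel(W(-.120,-.076,.12),v=.03,guard=14)
x0=None
for x in np.arange(-.118,-.098,.002):
    b=bot.movel(W(x,-.076,.12),v=.03,guard=14)
    st=read_state(); l=Rz(-YAW)@(st["tool_pos"]-C); f=Rz(-YAW)@(st["ft_force"]-f0)
    print(round(x,3),b,l.round(4),f.round(1))
    if b or -f[0]>11: break
st=read_state();print(st["time_s"])
E
```

```text
-0.118 False [-0.1179 -0.076   0.1201] [-0.1 -0.3 -0.1]
-0.116 False [-0.1159 -0.076   0.12  ] [ 0.7  0.5 -0. ]
-0.114 False [-0.1148 -0.0761  0.1198] [-3.7  0.1  2.5]
-0.112 False [-0.1127 -0.0762  0.1198] [-5.1 -1.7  1.6]
-0.11 False [-0.1105 -0.0764  0.1197] [-5.1 -1.2  0.9]
-0.108 False [-0.1105 -0.0764  0.1196] [-10.1  -2.8   6.5]
-0.106 False [-0.1105 -0.0764  0.1195] [-16.4  -2.5  10. ]
15.9167
```

I felt contact at -0.115, the catch travel, and then the stop rising to 16 N. Now I'll draw back.

```bash
python3 - <<'E'
from h import *
bot.movel(W(-.215,-.085,.125),v=.15)
bot.movel(W(-.215,-.16,.20),v=.15)
bot.sleep(1.0)
s=imaging.snapshot("top");cv2.imwrite("pics/t8.png",cv2.resize(s["frame"][95:215,190:350],None,fx=5,fy=5))
s=imaging.snapshot("side");cv2.imwrite("pics/s8.png",cv2.resize(s["frame"][100:260,160:340],None,fx=4,fy=3.7))
s=imaging.snapshot("wrist");cv2.imwrite("pics/w8.png",s["frame"])
def edge(th): # outer/inner top corner local
    u=np.array([-np.sin(th),-np.cos(th)]);n=np.array([-np.cos(th),np.sin(th)])
    h=np.array([-.089,.104]); return [np.r_[h+.202*u+d*n,.158] for d in(.002,.016)]
for th in(0,.2,.265,.33): print(th,proj(s,[W(*e) for e in edge(th)]).round().tolist())
st=read_state();print(st["time_s"])
E
```

```text
0 [[330.0, 358.0], [331.0, 345.0]]
0.2 [[340.0, 319.0], [345.0, 304.0]]
0.265 [[345.0, 305.0], [352.0, 290.0]]
0.33 [[352.0, 291.0], [360.0, 276.0]]
18.8083
```

View pics/w8.png

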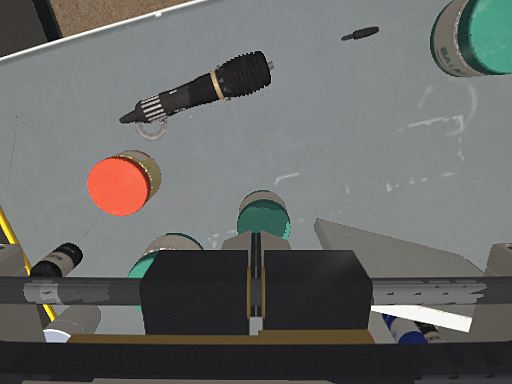

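View pics/s8.png

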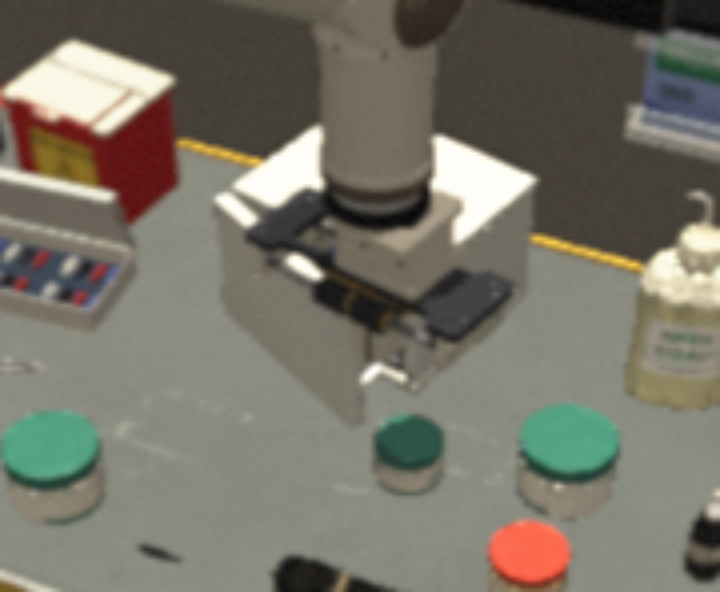

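View pics/t8.png

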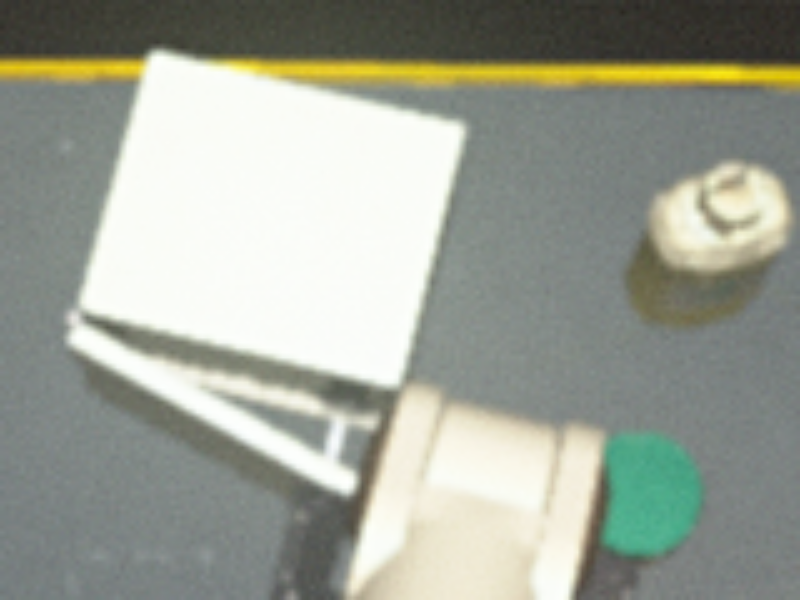

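The door is ajar at about 0.26 rad, with its free edge near (350,485) in the top crop, and it is clear of the jar. Next I'll put the fingertip behind the edge and swing.

```bash
cat >> h.py <<'E'
def T(th,r=.183,off=.011,z=.115):
    u=np.array([-np.sin(th),-np.cos(th)]); n=np.array([np.cos(th),-np.sin(th)])
    p=np.array([-.089,.104])+r*u+n*(off-.002); return W(p[0],p[1],z)
E
python3 - <<'E'
from h import *
bot.movel(W(-.117,-.155,.20),RT(-.22),v=.12)
b=bot.movel(W(-.117,-.155,.115),v=.1,guard=6);print(b)
bot.sleep(.1);f0=read_state()["ft_force"]
b=b or bot.movel(W(-.117,-.088,.115),v=.06,guard=5);print(b)
st=read_state();print(st["time_s"],Rz(-YAW)@(st["tool_pos"]-C),st["ft_force"]-f0)
s=imaging.snapshot("top");cv2.imwrite("pics/t9.png",cv2.resize(s["frame"][95:215,190:350],None,fx=5,fy=5))
s=imaging.snapshot("side");cv2.imwrite("pics/s9.png",cv2.resize(s["frame"][100:260,160:340],None,fx=4,fy=3.7))
E
```

```text
False
False
22.1417 [-0.11702073 -0.08868871  0.1149572 ] [-1.04740215  0.06089188  1.03247222]
```

View pics/s9.png

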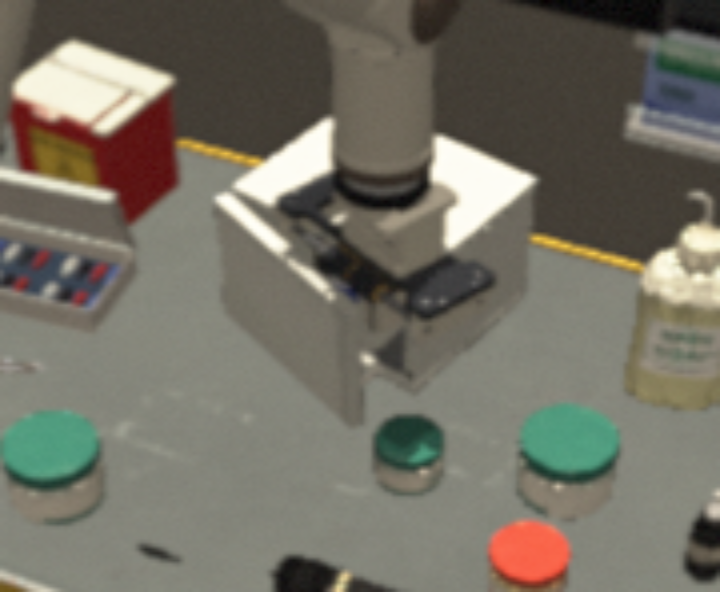

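The finger is behind the free edge, around (372,310), with no contact. Now I'll swing.

```bash
python3 - <<'E'
from h import *
f0=read_state()["ft_force"]
for i,th in enumerate(np.r_[.26,np.arange(.4,1.5,.15),1.53]):
    b=bot.movel(T(th),RT(-th),v=.06,guard=10)
    st=read_state(); f=Rz(-YAW+th)@(st["ft_force"]-f0)
    print(round(th,2),b,f.round(1),round(st["time_s"],1))
    if b: break
s=imaging.snapshot("top");cv2.imwrite("pics/t10.png",cv2.resize(s["frame"][95:215,150:310],None,fx=5,fy=5))
s=imaging.snapshot("side");cv2.imwrite("pics/s10.png",cv2.resize(s["frame"][100:260,160:340],None,fx=4,fy=3.7))
E
```

```text
0.26 False [-0.9 -0.2 -0.3] 22.7
0.4 False [-0.7 -0.3 -0.7] 23.2
0.55 False [-0.7  0.3 -0.5] 23.9
0.7 False [-0.3  0.5 -0.2] 24.5
0.85 False [-0.9  0.4 -0.1] 25.1
1.0 False [ 0.2 -0.4 -0.1] 25.7
1.15 False [-0.3  0.1 -0.9] 26.3
1.3 False [-0.2 -0.4 -0.8] 26.9
1.45 False [-0.7 -0.2 -0.4] 27.5
1.53 False [ 0.4 -0.6 -0.2] 27.9
```

View pics/s10.png

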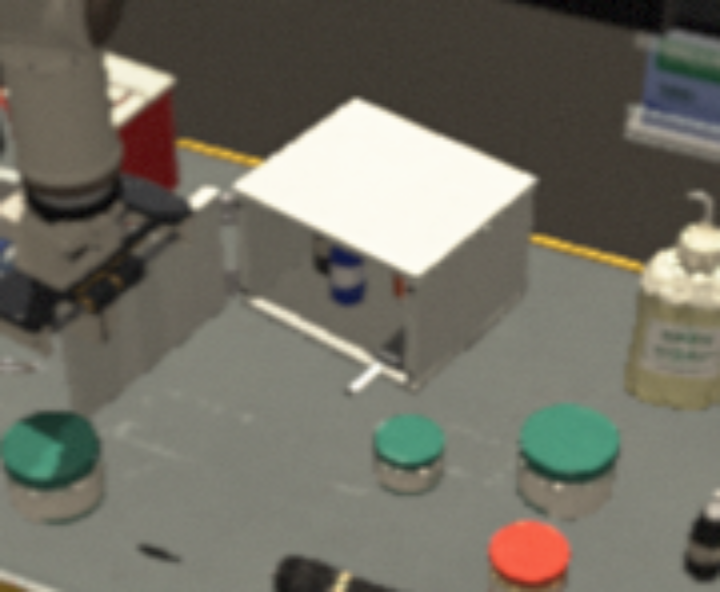

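View pics/t10.png

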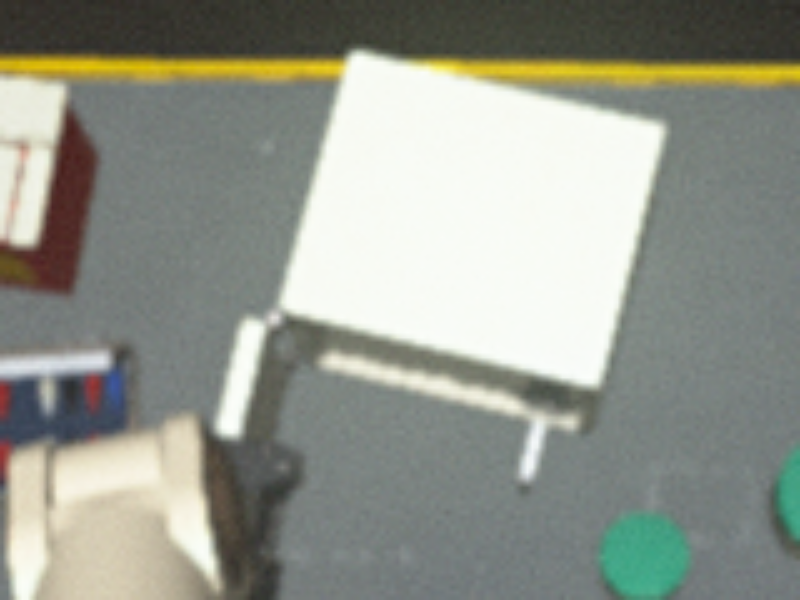

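The door is about square and the jar is upright and untouched. I'll nudge it slightly past square, draw away from its inner face, rise and check.

```bash
python3 - <<'E'
from h import *
b=bot.movel(T(1.60),RT(-1.58),v=.04,guard=8);print(b)
bot.sleep(.2)
bot.movel(T(1.60,off=.035),v=.05)
bot.movel(T(1.60,off=.06,z=.30),v=.12)
bot.movel(np.array([.46,-.25,.35]),v=.2)
bot.sleep(.5)
s=imaging.snapshot("top");cv2.imwrite("pics/t11.png",cv2.resize(s["frame"][95:255,150:350],None,fx=4,fy=3.7));
s=imaging.snapshot("side");cv2.imwrite("pics/s11.png",cv2.resize(s["frame"][100:260,160:340],None,fx=4,fy=3.7))
cv2.imwrite("pics/side11.png",s["frame"])
st=read_state();print(st["time_s"],st["tool_pos"],st["ft_force"])
E
```

```text
False
33.3083 [ 0.46001563 -0.25001317  0.35001053] [ 0.47061049  0.87440975 -0.56260725]
```

View pics/t11.png

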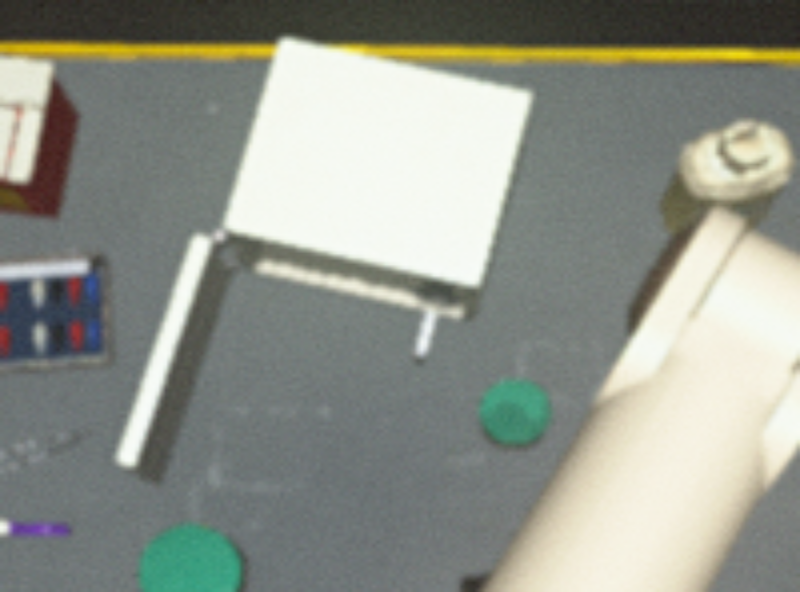

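View pics/side11.png

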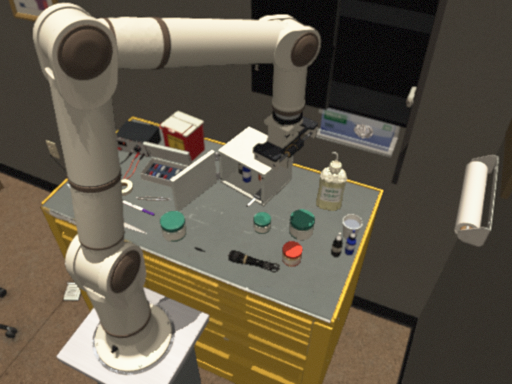

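The door stands about 2° past square. The jar is upright, the bystanders are in place and the arm is clear, so I'm handing in.

```bash
python3 - <<'E'
from cell import *
print(job.hand_in(),read_state()["time_s"])
E
```

```text
the job is handed in; nothing more can be done
the job is handed in; nothing more can be done
```

The cupboard door is wide open and the job is handed in, at about 33 s on the robot's clock; no verdict is reported.

- **Jar:** I slid the smallest green-lidded jar about 113 mm along the front of the door with closed fingers, out of the door's way.
- **Door:** I pressed it near the free edge until the force rose to about 16 N at the stop. I then drew back and it sprang ajar to about 0.26 rad, with the fingers off it. With a fingertip behind the free edge I swung it open, with the wrist force changing by only about 1 N.
- **Last checks:** In the last pictures the door stands at about 92° and the jar is upright, about 29 mm clear of the door's swing. The bystanders look unmoved and the arm was clear of everything. I judged the bystanders by eye, not by measuring them again.
- **Disagreements:** The three camera estimates of the jar's position differed by up to about 5 mm, and I used a middle value. No check failed.

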